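Find the loose foot of a jig plate and shim it

TASK

One of the four feet under the jig plate has come loose. Press the plate's corners down at their blue spots, one after another, until you find the corner that gives way and stays down; stop there, and press the yellow-ended shim leaf beside that corner fully flat, so that the plate is held level again. Use the fingertips only: leave the other three shim leaves standing, do not lift the plate, and do not disturb the tools and parts lying around.

Things in the scene. Friction and masses are not known exactly. Their poses are not given: they have to be found in the camera images.
- bed: grey base slab of the jig, fixed to the bench, 136 (x) x 284 (y) x 12 mm high; origin at the centre of its underside on the bench, z up. A dark locating post in its middle passes through the plate and stands 4 mm above it. Four round feet with ball ends stand on it under the plate; they look alike.
- jig_plate: aluminium jig plate, 124 (x) x 150 (y) x 10 mm, 1.2 kg, loose on four feet, axes as the bed's, two dark steel blocks 40 mm high (28 x 30 mm) on its middle at y = +-34 mm; origin at the centre of its underside, 43 mm above the bench. One foot, at any corner, is loose: under 2 to 6 N that corner goes down 4 mm and stays down, and the opposite one rises as much (pressing that one tips it back). Firm ones give under 1 mm
- corner_1 (a point): centre of the blue spot (16 mm) on the top face of the plate at its +x, +y corner, 46 mm along x and 52 mm along y from the plate's centre, 53 mm above the bench when level: the place to press; moves with the plate
- corner_2 (a point): centre of the blue spot (16 mm) on the top face of the plate at its +x, -y corner, 46 mm along x and 52 mm along y from the plate's centre, 53 mm above the bench when level: the place to press; moves with the plate
- corner_3 (a point): centre of the blue spot (16 mm) on the top face of the plate at its -x, -y corner, 46 mm along x and 52 mm along y from the plate's centre, 53 mm above the bench when level: the place to press; moves with the plate
- corner_4 (a point): centre of the blue spot (16 mm) on the top face of the plate at its -x, +y corner, 46 mm along x and 52 mm along y from the plate's centre, 53 mm above the bench when level: the place to press; moves with the plate
- shim_1 (a joint): steel shim leaf beside corner_1, hinged on the bed under the plate's +y edge: 0 to 0.06 rad at the start = standing slantwise, 49 degrees above level; 0.85 = fully down, flat. Stays where it is left. Pressed down (2 to 8 N at the pad) it turns a cam up under the plate that lifts a sunk corner back to level and holds it
- shim_1_pad (a point): centre of the upper face of the yellow pad (24 x 24 mm) on the end of shim_1. Standing: 30 mm outside the plate's edge, 61 mm above the bench; flat: 50 mm outside, 20 mm above. The hinge line runs along the bed's x, 70 mm in y from the bed's centre, 18.5 mm up, 55 mm from the pad. A tip pressed straight down on the standing pad slides inward along the leaf and lays it flat at 20 mm height
- shim_2 (a joint): steel shim leaf beside corner_2, hinged on the bed under the plate's -y edge: 0 to 0.06 rad at the start = standing slantwise, 49 degrees above level; 0.85 = fully down, flat. Stays where it is left. Pressed down (2 to 8 N at the pad) it turns a cam up under the plate that lifts a sunk corner back to level and holds it
- shim_2_pad (a point): centre of the upper face of the yellow pad (24 x 24 mm) on the end of shim_2. Standing: 30 mm outside the plate's edge, 61 mm above the bench; flat: 50 mm outside, 20 mm above. The hinge line runs along the bed's x, 70 mm in y from the bed's centre, 18.5 mm up, 55 mm from the pad. A tip pressed straight down on the standing pad slides inward along the leaf and lays it flat at 20 mm height
- shim_3 (a joint): steel shim leaf beside corner_3, hinged on the bed under the plate's -y edge: 0 to 0.06 rad at the start = standing slantwise, 49 degrees above level; 0.85 = fully down, flat. Stays where it is left. Pressed down (2 to 8 N at the pad) it turns a cam up under the plate that lifts a sunk corner back to level and holds it
- shim_3_pad (a point): centre of the upper face of the yellow pad (24 x 24 mm) on the end of shim_3. Standing: 30 mm outside the plate's edge, 61 mm above the bench; flat: 50 mm outside, 20 mm above. The hinge line runs along the bed's x, 70 mm in y from the bed's centre, 18.5 mm up, 55 mm from the pad. A tip pressed straight down on the standing pad slides inward along the leaf and lays it flat at 20 mm height
- shim_4 (a joint): steel shim leaf beside corner_4, hinged on the bed under the plate's +y edge: 0 to 0.06 rad at the start = standing slantwise, 49 degrees above level; 0.85 = fully down, flat. Stays where it is left. Pressed down (2 to 8 N at the pad) it turns a cam up under the plate that lifts a sunk corner back to level and holds it
- shim_4_pad (a point): centre of the upper face of the yellow pad (24 x 24 mm) on the end of shim_4. Standing: 30 mm outside the plate's edge, 61 mm above the bench; flat: 50 mm outside, 20 mm above. The hinge line runs along the bed's x, 70 mm in y from the bed's centre, 18.5 mm up, 55 mm from the pad. A tip pressed straight down on the standing pad slides inward along the leaf and lays it flat at 20 mm height
- ball_bearing: ball bearing, 26 mm across, 8 mm high, loose bystander beside the jig, to be left alone; origin at the centre of its underside
- hex_key: black L-shaped hex key, 39 x 117 x 8 mm, loose bystander beside the jig, to be left alone; origin at the centre of its underside
- ballpen: blue click pen, 10 x 139 x 11 mm, loose bystander beside the jig, to be left alone; origin at the centre of its underside
- valve_housing: machined aluminium valve housing, 30 x 49 x 37 mm, loose bystander beside the jig, to be left alone; origin at the centre of its underside

How it is judged (in metres and radians):
On the way, in this order (a step that is already met when the one before it is completed fails the run):
1. the corner over the loose foot has been pressed down (by more than 2.5 mm) (z of any of corner_1, corner_2, corner_3, corner_4 in the frame of bed below 0.05015 m), for 0.2 s.
2. the shim leaf beside the corner that is down is being pressed (past 0.15 rad while that corner is still more than 1.5 mm down) (((value of joint shim_1 above 0.15 rad and z of corner_1 in the frame of bed below 0.05115 m) or (value of joint shim_2 above 0.15 rad and z of corner_2 in the frame of bed below 0.05115 m) or (value of joint shim_3 above 0.15 rad and z of corner_3 in the frame of bed below 0.05115 m) or (value of joint shim_4 above 0.15 rad and z of corner_4 in the frame of bed below 0.05115 m))).
At the end, for the whole second after the job is handed in: the shim leaf beside the corner that gave way is flat (joint above 0.78 rad), the other three still stand (below 0.25 rad), and the plate lies at rest on the jig, level within 0.018 rad (1 degree) and at its first height within 2 mm (((value of joint shim_1 above 0.78 rad and value of joint each of shim_2, shim_3, shim_4 below 0.25 rad) or (value of joint shim_2 above 0.78 rad and value of joint each of shim_1, shim_3, shim_4 below 0.25 rad) or (value of joint shim_3 above 0.78 rad and value of joint each of shim_1, shim_2, shim_4 below 0.25 rad) or (value of joint shim_4 above 0.78 rad and value of joint each of shim_1, shim_2, shim_3 below 0.25 rad)) and angle between jig_plate's own z axis and vertical below 0.018 rad and linear speed of jig_plate below 0.01 m/s and z of jig_plate in the frame of bed between 0.04065 and 0.04465 m); the robot touches nothing.
It fails at once if the plate is lifted off its feet (its centre more than 8 mm up) (z of jig_plate in the frame of bed above 0.05065 m).
It fails at once if a bystander is moved more than 20 mm (distance of any of ball_bearing, hex_key, ballpen, valve_housing from where it was at the start of the episode above 0.02 m).
It also fails if it takes over 58 s, if anything falls off the work surface, if the arm or the gripper's body presses on something with over 40 N, if the wrist force passes 120 N, or if a joint passes its speed limit or range.

ROBOT

A 6-joint arm with a two-finger parallel gripper is mounted at the origin on a cart in front of the work surface, level with it; the furniture and walls round the work are solid. World frame = base frame: x ahead of the robot, y to its left, z up, the work surface at z = 0. Lengths are in mm, angles in rad, forces in N, time in s.
With the tool pointing down it reaches from about 350 to 875 mm from the base axis. Payload 4.2 kg.
Tool frame: the origin (TCP) lies at the very end of the fingers, on their centre line; the grasp point (between the pads) lies 19 mm behind it (arm.grip_point_offset is the distance from the TCP to the grasp point, in mm); z points along the fingers, y is the direction in which the jaws open and shut (so a half turn about z gives the same grasp; the last joint's range is limited). The gripper opens to 85 mm and grips with 20 to 120 N. Pads are 22 mm wide; open, the fingers measure 114 mm over their backs; the gripper's body (76 mm by 85 mm) begins 54 mm behind the grasp point. The pads swing forward as they close: fully open they stand 13 mm farther back than shut.
Start: joints at [1.463, 0.385, 0.008, 0, -1.194, -0.259], TCP at [224.111, 583.415, 231.312] pointing down, gripper open.
Joint ranges: [-3.14, 3.14], [-1.21, 2.06], [-1.07, 1.41], [-3.16, 2.05], [-2.99, -0.16], [-3.1, 3.1]. Speed limits (rad/s): [2.79, 2.79, 3.14, 3.14, 3.14, 3.14].

INTERFACE

Orientations are given as a unit quaternion [x, y, z, w].
In Python, from bench import arm gives the robot as it stands.
- The arm moves only by the tool drive_tool, never from a script. Its argument "steps" is a list of rows, each a list of 5 numbers: the shift along the tool's x, y, z in m, then the turn about the tool's z in degrees, then the finger opening in m, from 0 to 0.0854. A call has 1 to 20 rows; each row shifts and turns the commanded pose from where the row before left it, along the tool's axes as they then stand; what a row does not reach is not made up. A row lasts 1/10 s, in which the tool goes at most 50 mm and 8.59 degrees, less where a joint would pass 70% of its speed; a pose out of reach is approached as far as the arm can. A call is refused whole if a number of a shift passes 0.05 or a number of a turn 8.59, either way. A call with a gripper value outside its range is refused whole. The fingers move at their own pace and stop on an object; the grip force is fixed at half the most. Time passes only in rows, so rows that do not move let the fingers close. It gives the time, the measured TCP pose, the force and the opening at its end, in the units of the state.
- arm.read_state(): the state, without advancing time (a new reading comes with each control period).
- arm.get_image(name): name is "side" or "top" or "wrist"; returns (picture, depth): 420x560x3 uint8, blue, green, red; 420x560 float32, mm along the optical axis (not along the pixel's ray), 0 where there is no reading.
- arm.camera_params(name): a dict with "K" (3x3 intrinsics, pixels), "world_to_cam" (4x4, takes a point from world to camera coordinates); the wrist camera has in their place "mount" (4x4, takes a point from camera to tool coordinates, whose origin is the TCP and whose axes are the flange's). Camera axes: x right, y up, looking along -z (the intrinsics and any distortion apply to the point x, -y, -z); pixel columns grow to the right and rows downward; lengths in mm; the calibration is good to about 2 mm. A picture is of the moment at which its call begins: read the wrist's pose just before it. camera_params takes no time and is no camera call.
- arm.job_done(): hands the job in, once; it reports no verdict.
The state is a dict: "clock": time; "joints": joint angles; "joint_vel": joint speeds; "joint_efforts": joint torques, N m; "position": TCP position; "ee_rot": TCP orientation; "contact_force": force on the tool from outside, world axes, zero at the start; "wrist_torque": the same for the moment, N m; "gripper_width": finger opening in mm.
Only numpy, scipy, OpenCV 4.12 (cv2) and the standard library are available. Lean on these libraries where they do the work, as an engineer would, in place of code of your own. Each camera call takes 0.05 s, during which the arm holds its last target.

## Working session

There is one attempt and no reset: what is moved stays moved. The work goes in short steps, Python scripts to look and compute and a tool call to move; the robot and the scene stay as the last step left them, time stands still between calls to the robot, and variables do not carry over. Pictures are saved under pics/ and viewed, and the job is handed in when it is done.

Besides the shell and the picture viewer there is one more tool, called as a command line: name --pt "numbers of a row" for each row, then --argument value for the rest. drive_tool: Moves the arm, as the interface text tells. Its arguments: {"type":"object","properties":{"steps":{"type":"array"}},"required":["steps"]}

```bash
mkdir -p pics; python3 - <<'E'
from bench import arm
import cv2,numpy as np
print(arm.read_state())
for n in("top","side"):
    im,d=arm.get_image(n); cv2.imwrite(f"pics/{n}0.png",im); np.save(f"pics/{n}0.npy",d); np.save(f"pics/{n}0im.npy",im)
    print(n,arm.camera_params(n))
print(arm.camera_params("wrist"))
E
```

```text
{'clock': 0.0, 'joints': array([ 1.46260134e+00,  3.85577486e-01,  6.65507256e-03, -5.06144635e-04,
       -1.19401707e+00, -2.58602919e-01]), 'joint_vel': array([ 6.86433330e-04, -1.27687046e-03,  1.39417543e-03,  9.59955843e-05,
       -1.57593302e-03,  8.26766017e-04]), 'joint_efforts': array([ 5.28985347e-04, -3.92287982e+01,  1.88401026e+01,  4.18612048e+00,
       -4.64520621e-03, -9.07719766e-07]), 'position': array([223.91265346, 582.89627005, 230.21934272]), 'ee_rot': array([ 9.83211874e-01, -1.82464261e-01, -1.54044764e-04,  1.08622101e-03]), 'contact_force': array([-0.05059127, -0.43699098, -0.34327827]), 'wrist_torque': array([ 0.04384604, -0.00292221, -0.0128503 ]), 'gripper_width': 85.10047011686952}
top {'K': array([[468.5319344 ,   0.        , 274.85238068],
       [  0.        , 468.5319344 , 218.25099209],
       [  0.        ,   0.        ,   1.        ]]), 'world_to_cam': array([[ 1.49739448e-02, -9.99651778e-01,  2.17279343e-02,
        -5.32026442e+01],
       [ 9.97794226e-01,  1.63445660e-02,  6.43392418e-02,
        -4.70349177e+02],
       [-6.46719711e-02, 
[... 482 characters left out ...]
4.41923530e+02],
       [-5.98895155e-01,  2.56611614e-02,  8.00416203e-01,
        -8.06321043e+02],
       [ 0.00000000e+00,  0.00000000e+00,  0.00000000e+00,
         1.00000000e+00]])}
{'K': array([[328.51010311,   0.        , 280.00487552],
       [  0.        , 328.51010311, 208.37740785],
       [  0.        ,   0.        ,   1.        ]]), 'mount': array([[ 4.87450691e-04,  9.51272556e-01,  3.08350914e-01,
         7.83196819e+01],
       [ 9.99999391e-01, -1.58382789e-04, -1.09221403e-03,
        -7.29009356e-01],
       [-9.90155752e-04,  3.08351258e-01, -9.51272054e-01,
        -1.41807602e+02],
       [ 0.00000000e+00,  0.00000000e+00,  0.00000000e+00,
         1.00000000e+00]])}
```

View pics/top0.png

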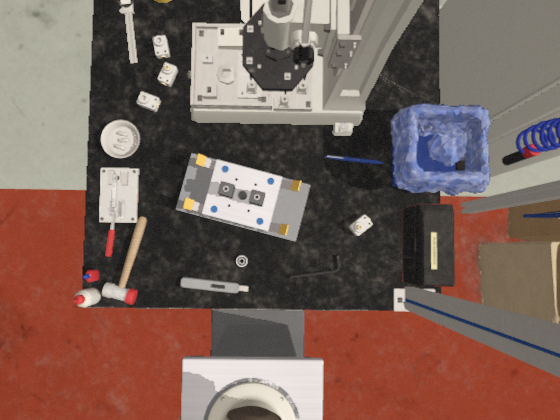

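View pics/side0.png

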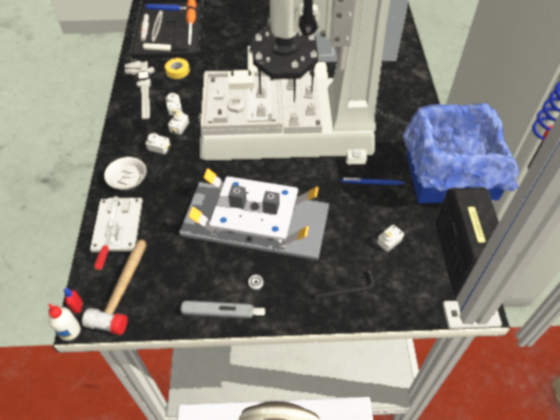

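```bash
cat > h.py <<'E'
import numpy as np,cv2
from bench import arm
def unproj(n,uv,z):
    p=arm.camera_params(n);K=p["K"];T=p["world_to_cam"];R=T[:3,:3];t=T[:3,3]
    c=-R.T@t; r=np.array([(uv[0]-K[0,2])/K[0,0],-(uv[1]-K[1,2])/K[1,1],-1]); d=R.T@r
    return c+d*(z-c[2])/d[2]
def proj(n,P):
    p=arm.camera_params(n);K=p["K"];q=p["world_to_cam"]@np.r_[P,1]
    return np.array([K[0,0]*q[0]/-q[2]+K[0,2],K[1,1]*-q[1]/-q[2]+K[1,2]])
def blobs(im,kind,roi):
    h=cv2.cvtColor(im,cv2.COLOR_BGR2HSV)
    m=cv2.inRange(h,(100,120,80),(125,255,255)) if kind=="b" else cv2.inRange(h,(15,130,120),(32,255,255))
    k=np.zeros_like(m);x0,y0,x1,y1=roi;k[y0:y1,x0:x1]=m[y0:y1,x0:x1]
    n,l,s,c=cv2.connectedComponentsWithStats(k)
    return [(c[i],s[i][4]) for i in range(1,n) if s[i][4]>8]
E
python3 - <<'E'
from h import *
for n,roi in(("top",(175,145,312,245)),("side",(180,160,335,260))):
    im=np.load(f"pics/{n}0im.npy")
    for k,z in(("b",53),("y",58)):
        for c,a in blobs(im,k,roi): print(n,k,c.round(1),a,unproj(n,c,z).round(1))
im=np.load("pics/top0im.npy")
cv2.imwrite("pics/crop.png",cv2.resize(im[140:250,170:320],None,fx=5,fy=5,interpolation=cv2.INTER_CUBIC))
E
```

```text
top b [224.9 168.2] 21 [577.6  67.   53. ]
top b [270.4 180.5] 23 [552.  -33.9  53. ]
top b [213.8 208.6] 23 [487.8  89.2  53. ]
top b [259.5 220.6] 23 [463.  -11.4  53. ]
top y [200.6 159.4] 96 [595.2 120.2  58. ]
top y [295.6 184.7] 78 [543.1 -89.5  58. ]
top y [187.9 203.6] 90 [497.4 145.2  58. ]
top y [283.1 228.8] 71 [445.6 -63.4  58. ]
side b [284.5 192. ] 12 [549.9 -31.6  53. ]
side b [222.9 219.4] 15 [486.3  91.7  53. ]
side b [274.9 228.4] 15 [460.8  -9.5  53. ]
side y [209.1 175.2] 124 [596.7 123.2  58. ]
side y [313.2 192.7] 93 [541.9 -89.3  58. ]
side y [194.5 214.2] 111 [497.6 147.2  58. ]
side y [302.5 232.5] 71 [445.6 -62.   58. ]
```

View pics/crop.png

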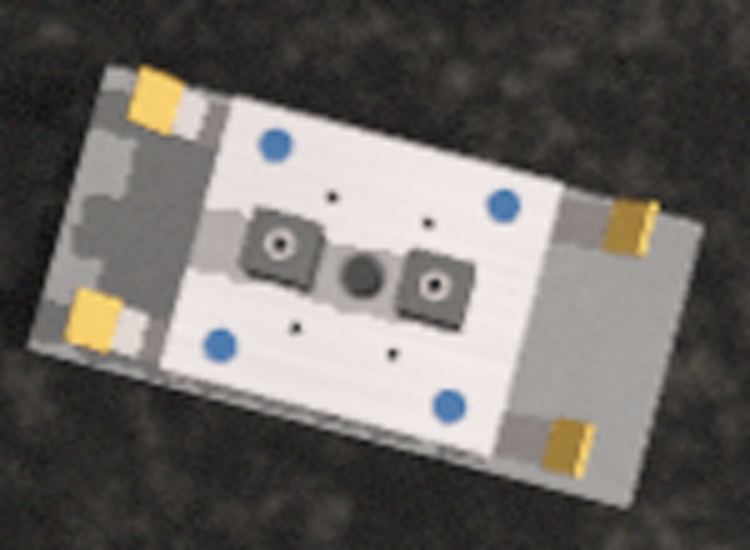

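```bash
cat >> h.py <<'E'
from scipy.spatial.transform import Rotation as Ro
C0=np.array([520.1,27.7]);yaw=np.radians(-14.0)
X=np.array([np.cos(yaw),np.sin(yaw)]);Y=np.array([-np.sin(yaw),np.cos(yaw)])
def bed(x,y): return C0+x*X+y*Y
def st():
    s=arm.read_state();R=Ro.from_quat(s["ee_rot"]).as_matrix()
    d=s["position"][:2]-C0
    print("t",round(s["clock"],2),"pos",s["position"].round(1),"bed",(d@X).round(1),(d@Y).round(1),"F",s["contact_force"].round(2),"w",round(s["gripper_width"],1),"toolx deg",np.degrees(np.arctan2(R[1,0],R[0,0])).round(2),"tz",R[:,2].round(3))
    return s,R
def to(x,y,z):
    s,R=st();print("tool shift mm",(R.T@(np.r_[bed(x,y),z]-s["position"])).round(1))
E
python3 - <<'E'
from h import *
d=np.load("pics/top0.npy");p=arm.camera_params("top");K=p["K"];Ti=np.linalg.inv(p["world_to_cam"])
v,u=np.mgrid[:420,:560]
P=np.stack([(u-K[0,2])/K[0,0]*d,-(v-K[1,2])/K[1,1]*d,-d,np.ones_like(d)],-1)@Ti.T
g={}
for x,y,z,ok in zip(P[...,0].ravel(),P[...,1].ravel(),P[...,2].ravel(),d.ravel()>0):
    if ok and 300<x<900 and -400<y<400: k=(int(x//40),int(y//40)); g[k]=max(g.get(k,0),z)
for i in range(22,6,-1): print(i*40,[int(g.get((i,j),-1)) for j in range(9,-10,-1)])
print(bed(-46,52),bed(46,52));to(-46,52,120)
E
```

```text
880 [4, 5, 13, 25, 33, 4, 98, 98, 99, 97, -1, -1, -1, -1, -1, -1, -1, -1, 6]
840 [7, 5, 15, 28, 36, 7, 99, 106, 113, 115, 242, -1, -1, 66, -1, -1, -1, 6, 7]
800 [8, 6, 12, 5, 39, 34, 97, 106, 106, 250, 247, -1, -1, 90, -1, -1, -1, 13, 8]
760 [7, 5, 6, 6, 35, 32, 97, 99, 100, 244, 423, 419, 393, 428, -1, -1, 6, 10, 11]
720 [6, 6, 8, 37, 26, 5, 97, 113, 97, 249, 454, 457, 394, 488, 482, 484, 6, 7, 7]
680 [5, 22, 24, 24, 28, 5, 100, 97, 99, 242, 243, 533, 451, 396, 394, 108, 8, 143, 149]
640 [6, 23, 19, 24, 6, 7, 7, 6, 6, 5, 8, 5, 6, 6, 26, 28, 8, 153, 154]
600 [6, 23, 24, 23, 7, 5, 72, 65, 6, 6, 5, 7, 5, 6, 14, 14, 15, 154, 154]
560 [5, 25, 39, 15, 5, 15, 71, 65, 58, 58, 57, 55, 12, 5, 6, 6, 6, 151, 150]
520 [5, 27, 47, 15, 5, 16, 20, 57, 96, 95, 95, 57, 72, 14, 6, 7, 8, 144, 149]
480 [5, 43, 45, 14, 6, 17, 70, 58, 97, 96, 97, 56, 18, 7, 6, 6, 23, 5, 133]
440 [5, 42, 50, 24, 6, 5, 17, 57, 56, 58, 58, 72, 16, 6, 7, 40, 36, 5, 135]
400 [5, 6, 67, 26, 6, 6, 6, 5, 7, 6, 28, 71, 16, 7, 6, 24, 5, 5, 137]
360 [6, 5, 71, 26, 5, 5, 6, 7, 11, 11, 7, 5, 6, 6, 11, 6, 5, 8, 137]
320 [71, 70, 26, 22, 5, 15, 18, 21, 19, 12, 6, 5, 11, 11, 12, 5, 8, 5, 569]
280 [66, 64, 38, 34, 5, 14, 18, 19, 21, 16, 5, 5, 6, 5, 6, 5, 7, 10, 577]
[488.04633516  89.28378496] [577.31354198  67.02697057]
t 0.1 pos [223.9 583.  230.3] bed -421.7 467.1 F [-0.45 -0.22  0.26] w 85.1 toolx deg -21.02 tz [-0.001 -0.002 -1.   ]
tool shift mm [423.7 365.8 111.1]
```

drive_tool --pt "0 0 0 8.3 0" --pt "0 0 0 8.3 0" --pt "0 0 0 8.3 0" --pt "0 0 0 8.3 0" --pt "0 0 0 8.3 0" --pt "0 0 0 8.3 0" --pt "0 0 0 8.3 0" --pt "0 0 0 8.3 0" --pt "0 0 0 8.3 0" --pt "0 0 0 8.3 0" --pt "0 0 0 0 0"

```text
clock: 1.2
position: [224.0, 583.2, 230.7]
ee_rot: [-0.616, 0.788, -0.0, -0.0]
contact_force: [-0.3, 0.4, -0.0]
gripper_width: 0.3
```

```bash
python3 - <<'E'
from h import *
to(-46,52,150);print(arm.read_state()["joints"])
d=np.load("pics/top0.npy");p=arm.camera_params("top");K=p["K"];Ti=np.linalg.inv(p["world_to_cam"])
v,u=np.mgrid[:420,:560]
P=(np.stack([(u-K[0,2])/K[0,0]*d,-(v-K[1,2])/K[1,1]*d,-d,np.ones_like(d)],-1)@Ti.T)[d>0]
for lo in range(-160,200,40):
  for z in(90,200,300):
    m=(P[:,2]>z)&(P[:,1]>lo)&(P[:,1]<lo+40)&(P[:,0]>600)
    print(lo,z,P[m,0].min().round() if m.any() else None,end=' | ')
E
```

```text
t 1.2 pos [224.  583.2 230.7] bed -421.7 467.3 F [-0.31  0.39 -0.02] w 0.3 toolx deg -104.01 tz [-0.    -0.001 -1.   ]
tool shift mm [ 415.2 -375.8   81.1]
[ 1.46259426e+00  3.85181362e-01  7.21932985e-03 -2.98476452e-04
 -1.19392780e+00 -1.70700692e+00]
-160 90 711.0 | -160 200 711.0 | -160 300 711.0 | -120 90 700.0 | -120 200 700.0 | -120 300 700.0 | -80 90 694.0 | -80 200 694.0 | -80 300 700.0 | -40 90 694.0 | -40 200 694.0 | -40 300 743.0 | 0 90 706.0 | 0 200 713.0 | 0 300 None | 40 90 705.0 | 40 200 None | 40 300 None | 80 90 706.0 | 80 200 None | 80 300 None | 120 90 706.0 | 120 200 None | 120 300 None | 160 90 None | 160 200 None | 160 300 None |
```

drive_tool --pt "0.0346 -0.0313 0 0 0" --pt "0.0346 -0.0313 0 0 0" --pt "0.0346 -0.0313 0 0 0" --pt "0.0346 -0.0313 0 0 0" --pt "0.0346 -0.0313 0 0 0" --pt "0.0346 -0.0313 0 0 0" --pt "0.0346 -0.0313 0 0 0" --pt "0.0346 -0.0313 0.0162 0 0" --pt "0.0346 -0.0313 0.0162 0 0" --pt "0.0346 -0.0313 0.0162 0 0" --pt "0.0346 -0.0313 0.0162 0 0" --pt "0.0346 -0.0313 0.0162 0 0" --pt "0 0 0 0 0" --pt "0 0 0 0 0"

```text
clock: 2.6
position: [488.0, 88.4, 149.7]
ee_rot: [-0.615, 0.788, 0.0, -0.001]
contact_force: [-0.9, -0.1, -0.1]
gripper_width: -0.3
```

```bash
python3 - <<'E'
from h import *
to(-46,52,53)
im,d=arm.get_image("wrist");cv2.imwrite("pics/w1.png",im)
im,d=arm.get_image("top");cv2.imwrite("pics/t1.png",im)
E
```

```text
t 2.6 pos [488.   88.4 149.7] bed -45.8 51.1 F [-0.9  -0.07 -0.09] w -0.3 toolx deg -104.04 tz [-0.001 -0.001 -1.   ]
tool shift mm [-1.   0.1 96.7]
```

View pics/w1.png

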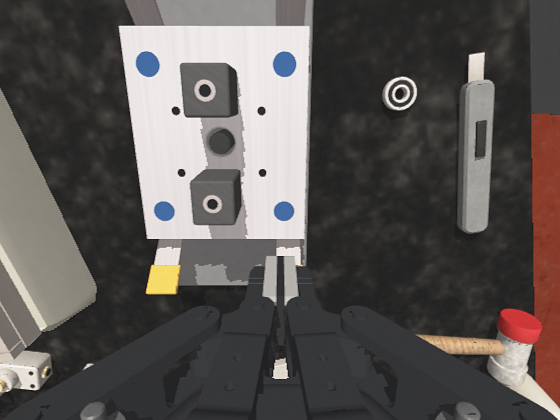

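```bash
cat >> h.py <<'E'
def wun(uv,z):
    s=arm.read_state();p=arm.camera_params("wrist");K=p["K"];M=p["mount"];R=Ro.from_quat(s["ee_rot"]).as_matrix()
    r=np.array([(uv[0]-K[0,2])/K[0,0],-(uv[1]-K[1,2])/K[1,1],-1])
    c=R@M[:3,3]+s["position"];d=R@M[:3,:3]@r
    P=c+d*(z-c[2])/d[2]; e=P[:2]-C0
    return P.round(1),(e@X).round(1),(e@Y).round(1)
E
python3 - <<'E'
from h import *
for uv in((284,211),(164,211),(148,64),(284,64)): print(wun(uv,53))
E
```

```text
(array([484.8,  92.3,  53. ]), np.float64(-49.9), np.float64(54.2))
(array([574.2,  70.2,  53. ]), np.float64(42.2), np.float64(54.4))
(array([548.8, -30.4,  53. ]), np.float64(41.9), np.float64(-49.5))
(array([460.3,  -8.6,  53. ]), np.float64(-49.3), np.float64(-49.7))
```

```bash
sed -i 's/520.1,27.7/518.4,29.5/' h.py; python3 - <<'E'
from h import *
to(-46,52,58)
E
```

```text
t 2.7 pos [488.   90.2 150.7] bed -44.1 51.6 F [ 0.86  0.69 -0.49] w 0.1 toolx deg -103.89 tz [ 0.001  0.    -1.   ]
tool shift mm [-0.4  1.9 92.7]
```

drive_tool --pt "0 0.002 0.03 0 0" --pt "0 0 0.03 0 0" --pt "0 0 0.02 0 0" --pt "0 0 0.008 0 0" --pt "0 0 0.004 0 0" --pt "0 0 0 0 0"

```text
clock: 3.3
position: [486.4, 91.0, 58.9]
ee_rot: [-0.616, 0.788, -0.0, 0.001]
contact_force: [1.0, 0.2, 0.5]
gripper_width: 0.1
```

drive_tool --pt "0 0 0.001 0 0" --pt "0 0 0.001 0 0" --pt "0 0 0.001 0 0" --pt "0 0 0 0 0"

```text
clock: 3.7
position: [486.1, 90.1, 55.5]
ee_rot: [-0.616, 0.788, -0.0, 0.0]
contact_force: [0.4, 0.4, 0.1]
gripper_width: 0.1
```

drive_tool --pt "0 0 0.001 0 0" --pt "0 0 0.001 0 0" --pt "0 0 0 0 0"

```text
clock: 4.0
position: [485.9, 90.0, 53.2]
ee_rot: [-0.615, 0.788, 0.0, -0.0]
contact_force: [-0.6, -0.5, -0.8]
gripper_width: -0.1
```

drive_tool --pt "0 0 0.001 0 0" --pt "0 0 0 0 0"

```text
clock: 4.2
position: [486.1, 90.1, 52.3]
ee_rot: [-0.616, 0.788, -0.0, 0.0]
contact_force: [0.2, -0.6, 0.3]
gripper_width: -0.0
```

drive_tool --pt "0 0 0.001 0 0" --pt "0 0 0 0 0"

```text
clock: 4.4
position: [486.2, 90.1, 52.0]
ee_rot: [-0.616, 0.788, -0.0, 0.0]
contact_force: [-1.7, 0.9, 5.2]
gripper_width: -0.1
```

drive_tool --pt "0 0 0.001 0 0" --pt "0 0 0 0 0"

```text
clock: 4.6
position: [486.2, 90.2, 51.7]
ee_rot: [-0.616, 0.788, -0.0, 0.0]
contact_force: [-3.9, 1.2, 10.9]
gripper_width: -0.4
```

drive_tool --pt "0 0 -0.015 0 0" --pt "0.026 0 0 0 0" --pt "0.026 0 0 0 0" --pt "0.026 0 0 0 0" --pt "0.026 0 0 0 0" --pt "0 0 0.005 0 0" --pt "0 0 0.005 0 0" --pt "0 0 0 0 0"

```text
clock: 5.4
position: [460.7, -10.5, 54.6]
ee_rot: [-0.616, 0.788, 0.0, -0.001]
contact_force: [1.2, -0.1, -0.3]
gripper_width: -0.1
```

```bash
python3 - <<'E'
from h import *
to(-46,-52,53)
E
```

```text
t 5.4 pos [460.7 -10.5  54.6] bed -46.3 -52.8 F [ 1.16 -0.08 -0.26] w -0.1 toolx deg -104.0 tz [-0.001 -0.    -1.   ]
tool shift mm [-0.8 -0.3  1.6]
```

drive_tool --pt "0 0 0.001 0 0" --pt "0 0 0.001 0 0" --pt "0 0 0 0 0"

```text
clock: 5.7
position: [461.0, -10.4, 53.2]
ee_rot: [-0.616, 0.788, 0.0, -0.0]
contact_force: [-0.0, 0.4, -0.8]
gripper_width: 0.2
```

drive_tool --pt "0 0 0.001 0 0" --pt "0 0 0 0 0"

```text
clock: 5.9
position: [461.0, -10.6, 52.3]
ee_rot: [-0.616, 0.788, -0.0, 0.0]
contact_force: [0.2, -0.2, 0.1]
gripper_width: -0.1
```

drive_tool --pt "0 0 0.001 0 0" --pt "0 0 0 0 0"

```text
clock: 6.1
position: [461.0, -10.7, 52.0]
ee_rot: [-0.616, 0.788, -0.0, 0.0]
contact_force: [-1.4, 1.5, 5.9]
gripper_width: 0.1
```

drive_tool --pt "0 0 0.001 0 0" --pt "0 0 0 0 0"

```text
clock: 6.3
position: [461.1, -10.7, 51.7]
ee_rot: [-0.616, 0.788, -0.0, 0.0]
contact_force: [-3.4, 0.9, 11.6]
gripper_width: 0.0
```

Corners 4 and 3 are firm. Next is corner 2, passing over the blocks' height.

drive_tool --pt "0 0 -0.03 0 0" --pt "0 0 -0.03 0 0" --pt "0 0 -0.005 0 0" --pt "0 -0.023 0 0 0" --pt "0 -0.023 0 0 0" --pt "0 -0.023 0 0 0" --pt "0 -0.023 0 0 0" --pt "0 0 0 0 0" --pt "0 0 0.03 0 0" --pt "0 0 0.02 0 0" --pt "0 0 0.01 0 0" --pt "0 0 0 0 0"

```text
clock: 7.5
position: [548.9, -33.2, 54.0]
ee_rot: [-0.616, 0.788, 0.001, -0.001]
contact_force: [0.8, -0.6, 0.8]
gripper_width: 0.0
```

```bash
python3 - <<'E'
from h import *
to(46,-52,53)
E
```

```text
t 7.5 pos [548.9 -33.2  54. ] bed 44.8 -53.5 F [ 0.78 -0.59  0.8 ] w 0.0 toolx deg -104.01 tz [-0.003 -0.001 -1.   ]
tool shift mm [-1.5 -1.2  1. ]
```

drive_tool --pt "-0.001 -0.001 0 0 0" --pt "0 0 0.001 0 0" --pt "0 0 0 0 0"

```text
clock: 7.8
position: [551.8, -32.2, 55.1]
ee_rot: [-0.616, 0.788, -0.0, 0.001]
contact_force: [0.1, -0.1, -0.2]
gripper_width: -0.2
```

drive_tool --pt "0 0 0.001 0 0" --pt "0 0 0 0 0"

```text
clock: 8.0
position: [551.3, -32.3, 53.5]
ee_rot: [-0.616, 0.788, -0.0, 0.0]
contact_force: [0.2, 0.9, -0.3]
gripper_width: 0.2
```

drive_tool --pt "0 0 0.001 0 0" --pt "0 0 0 0 0"

```text
clock: 8.2
position: [551.4, -32.4, 52.3]
ee_rot: [-0.616, 0.788, -0.0, 0.0]
contact_force: [-0.4, -0.3, 1.0]
gripper_width: -0.0
```

drive_tool --pt "0 0 0.001 0 0" --pt "0 0 0 0 0"

```text
clock: 8.4
position: [551.5, -32.4, 52.0]
ee_rot: [-0.616, 0.788, -0.0, 0.0]
contact_force: [-1.0, 0.9, 5.6]
gripper_width: 0.1
```

drive_tool --pt "0 0 0.001 0 0" --pt "0 0 0 0 0"

```text
clock: 8.6
position: [551.6, -32.4, 51.8]
ee_rot: [-0.616, 0.788, -0.0, 0.0]
contact_force: [-2.9, 0.3, 9.2]
gripper_width: 0.1
```

drive_tool --pt "0 0 -0.015 0 0" --pt "-0.026 0 0 0 0" --pt "-0.026 0 0 0 0" --pt "-0.026 0 0 0 0" --pt "-0.026 0 0 0 0" --pt "0 0 0 0 0" --pt "0 0 0.005 0 0" --pt "0 0 0.006 0 0" --pt "0 0 0 0 0"

```text
clock: 9.5
position: [575.3, 67.3, 52.9]
ee_rot: [-0.615, 0.789, 0.001, -0.001]
contact_force: [-0.4, -0.3, -0.3]
gripper_width: 0.4
```

```bash
python3 - <<'E'
from h import *
to(46,52,53)
E
```

```text
t 9.5 pos [575.3  67.3  52.9] bed 46.0 50.5 F [-0.4  -0.27 -0.33] w 0.4 toolx deg -104.1 tz [-0.003 -0.001 -1.   ]
tool shift mm [-1.5  0.  -0.1]
```

drive_tool --pt "0 0 0.001 0 0" --pt "0 0 0.001 0 0" --pt "0 0 0 0 0"

```text
clock: 9.8
position: [576.6, 68.2, 52.4]
ee_rot: [-0.615, 0.788, -0.0, 0.0]
contact_force: [0.8, -0.5, 0.4]
gripper_width: 0.4
```

drive_tool --pt "0 0 0.001 0 0" --pt "0 0 0 0 0"

```text
clock: 10.0
position: [576.7, 68.4, 51.8]
ee_rot: [-0.616, 0.788, -0.0, 0.0]
contact_force: [-0.1, -2.0, 3.8]
gripper_width: -0.4
```

drive_tool --pt "0 0 0.001 0 0" --pt "0 0 0 0 0"

```text
clock: 10.2
position: [576.8, 68.5, 50.7]
ee_rot: [-0.616, 0.788, -0.0, 0.0]
contact_force: [0.6, -1.7, 5.4]
gripper_width: -0.1
```

Corner 1 is giving way; continuing down to the stop.

drive_tool --pt "0 0 0.001 0 0" --pt "0 0 0.001 0 0" --pt "0 0 0 0 0"

```text
clock: 10.5
position: [577.0, 68.6, 48.5]
ee_rot: [-0.616, 0.788, -0.0, 0.0]
contact_force: [0.1, -1.3, 4.0]
gripper_width: -0.2
```

drive_tool --pt "0 0 0.001 0 0" --pt "0 0 0 0 0"

```text
clock: 10.7
position: [577.1, 68.6, 48.1]
ee_rot: [-0.616, 0.788, -0.0, 0.0]
contact_force: [-1.4, -1.0, 7.7]
gripper_width: 0.4
```

drive_tool --pt "0 0 0.001 0 0" --pt "0 0 0 0 0" --pt "0 0 0 0 0"

```text
clock: 11.0
position: [577.2, 68.6, 47.8]
ee_rot: [-0.616, 0.788, -0.001, 0.001]
contact_force: [-1.0, -1.4, 11.6]
gripper_width: -0.1
```

drive_tool --pt "0 0 -0.02 0 0" --pt "0 0 -0.02 0 0" --pt "-0.027 -0.002 0 0 0" --pt "-0.027 -0.002 0 0 0" --pt "0 0 0 0 0" --pt "0 0 0 0 0"

```text
clock: 11.6
position: [592.7, 120.5, 85.1]
ee_rot: [-0.616, 0.788, 0.001, -0.001]
contact_force: [0.4, -0.3, -0.5]
gripper_width: -0.2
```

```bash
python3 - <<'E'
from h import *
to(50,105,61)
im,d=arm.get_image("top");cv2.imwrite("pics/t2.png",cv2.resize(im[140:250,170:320],None,fx=5,fy=5,interpolation=cv2.INTER_CUBIC))
for c in blobs(im,"y",(175,145,312,245)): print(c)
im,d=arm.get_image("side");cv2.imwrite("pics/s2.png",cv2.resize(im[150:265,180:335],None,fx=5,fy=5,interpolation=cv2.INTER_CUBIC))
E
```

```text
t 11.6 pos [592.7 120.5  85.1] bed 50.1 106.3 F [ 0.41 -0.26 -0.51] w -0.2 toolx deg -103.98 tz [-0.002 -0.    -1.   ]
tool shift mm [ 1.3  0.  24.1]
(array([201.85714286, 162.14285714]), np.int32(35))
(array([295.58666667, 184.86666667]), np.int32(75))
(array([187.91011236, 203.61797753]), np.int32(89))
(array([283.12676056, 228.78873239]), np.int32(71))
```

View pics/s2.png

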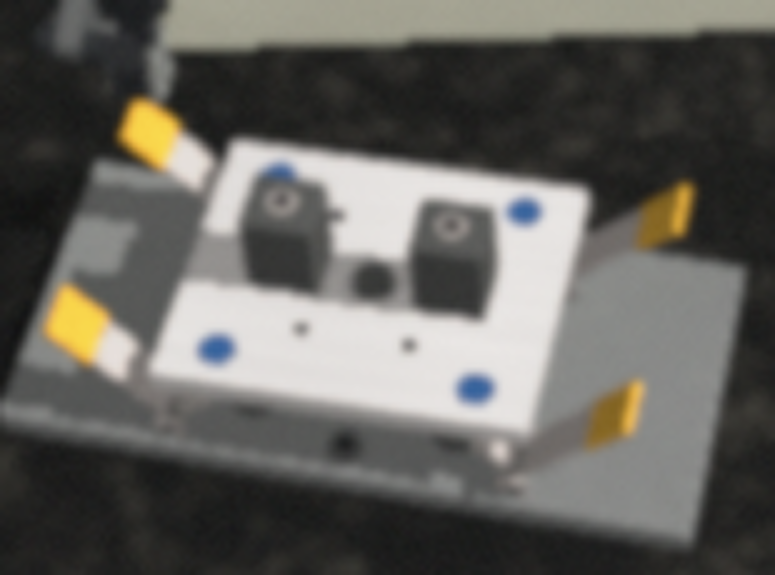

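View pics/t2.png

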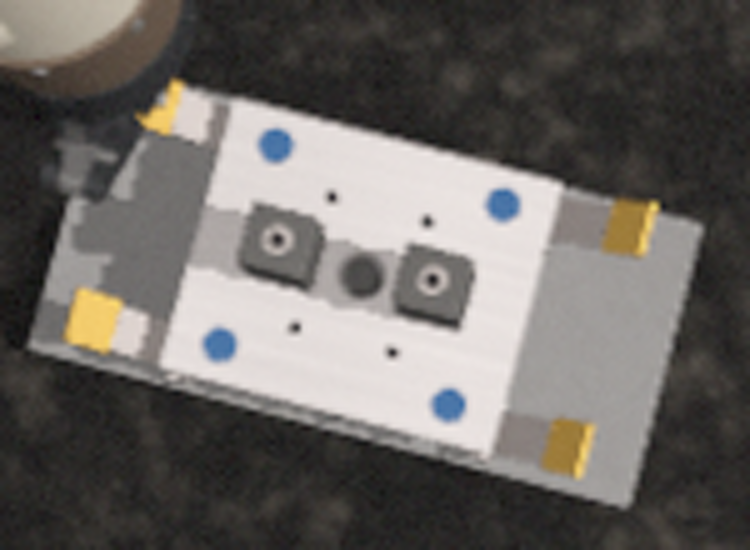

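drive_tool --pt "0.001 0 0.005 0 0" --pt "0 0 0.005 0 0" --pt "0 0 0.004 0 0" --pt "0 0 0.004 0 0" --pt "0 0 0.004 0 0" --pt "0 0 0.004 0 0" --pt "0 0 0 0 0"

```text
clock: 12.4
position: [592.8, 118.8, 59.6]
ee_rot: [-0.615, 0.788, 0.0, -0.001]
contact_force: [0.3, -0.4, -0.4]
gripper_width: 0.3
```

drive_tool --pt "0 0 0.003 0 0" --pt "0 0 0.003 0 0" --pt "0 0 0.003 0 0" --pt "0 0 0.003 0 0" --pt "0 0 0 0 0"

```text
clock: 12.9
position: [592.9, 118.9, 47.7]
ee_rot: [-0.616, 0.788, 0.0, -0.0]
contact_force: [-0.1, -0.2, 0.0]
gripper_width: 0.4
```

```bash
python3 - <<'E'
from h import *
st()
im,d=arm.get_image("side");cv2.imwrite("pics/s3.png",cv2.resize(im[150:265,180:335],None,fx=5,fy=5,interpolation=cv2.INTER_CUBIC))
im,d=arm.get_image("wrist");cv2.imwrite("pics/w3.png",im)
E
```

```text
t 12.9 pos [592.9 118.9  47.7] bed 50.7 104.7 F [-0.11 -0.2   0.02] w 0.4 toolx deg -104.02 tz [-0.001 -0.    -1.   ]
```

View pics/s3.png

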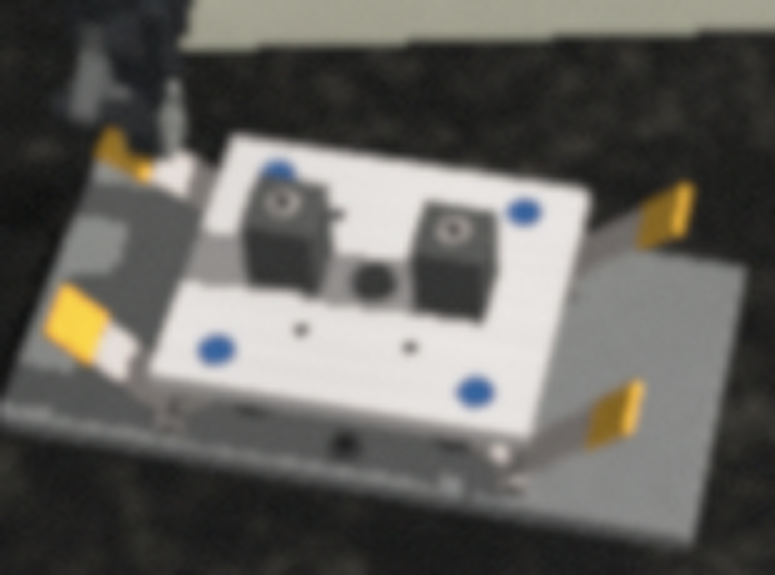

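View pics/w3.png

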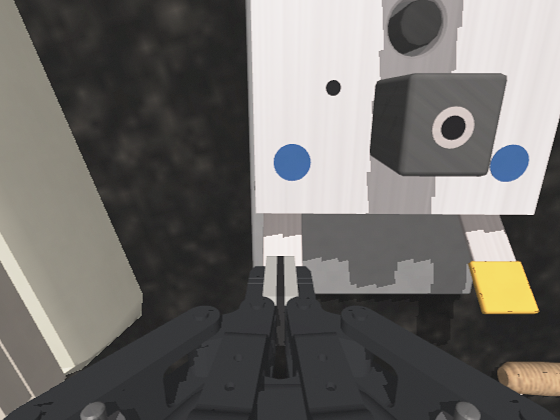

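drive_tool --pt "0 0 0.003 0 0" --pt "0 0 0.003 0 0" --pt "0 0 0.003 0 0" --pt "0 0 0.003 0 0"

```text
clock: 13.4
position: [593.5, 119.2, 36.3]
ee_rot: [-0.616, 0.788, -0.0, 0.0]
contact_force: [-0.2, 0.1, 2.5]
gripper_width: 0.1
```

drive_tool --pt "0 0 0.003 0 0" --pt "0 0 0.003 0 0" --pt "0 0 0.003 0 0"

```text
clock: 13.7
position: [593.7, 119.3, 27.3]
ee_rot: [-0.616, 0.788, -0.0, 0.001]
contact_force: [0.4, 2.4, 2.0]
gripper_width: 0.3
```

drive_tool --pt "0 0 0.002 0 0" --pt "0 0 0.001 0 0" --pt "0 0 0 0 0"

```text
clock: 14.0
position: [593.2, 118.9, 24.1]
ee_rot: [-0.616, 0.788, -0.0, -0.0]
contact_force: [0.9, 1.6, 1.8]
gripper_width: 0.1
```

drive_tool --pt "0 0 0.001 0 0" --pt "0 0 0.001 0 0" --pt "0 0 0.001 0 0" --pt "0 0 0 0 0"

```text
clock: 14.4
position: [593.2, 119.0, 21.2]
ee_rot: [-0.616, 0.788, 0.0, -0.0]
contact_force: [0.9, 1.8, 1.7]
gripper_width: -0.1
```

drive_tool --pt "0 0 0.001 0 0" --pt "0 0 0.001 0 0" --pt "0 0 0 0 0"

```text
clock: 14.7
position: [593.3, 119.0, 20.4]
ee_rot: [-0.616, 0.788, -0.0, 0.0]
contact_force: [-2.0, 1.1, 7.1]
gripper_width: 0.1
```

drive_tool --pt "0 0 0.001 0 0" --pt "0 0 0 0 0"

```text
clock: 14.9
position: [593.4, 119.0, 20.2]
ee_rot: [-0.616, 0.788, -0.0, 0.0]
contact_force: [-3.1, 1.2, 12.0]
gripper_width: -0.0
```

drive_tool --pt "0 0 0.001 0 0" --pt "0 0 0 0 0" --pt "0 0 -0.01 0 0" --pt "0 0 -0.03 0 0" --pt "0 0 -0.04 0 0" --pt "0 0 -0.04 0 0" --pt "-0.04 0 -0.04 0 0" --pt "-0.04 0 0 0 0" --pt "-0.04 0 0 0 0" --pt "-0.04 0 0 0 0" --pt "0 0 0 0 0" --pt "0 0 0 0 0"

```text
clock: 16.1
position: [629.9, 269.7, 171.0]
ee_rot: [-0.616, 0.788, 0.0, -0.002]
contact_force: [-0.4, -0.2, 0.3]
gripper_width: -0.3
```

```bash
python3 - <<'E'
from h import *
st()
for n,(a,b,c,d_) in(("top",(140,250,170,320)),("side",(150,265,180,335))):
    im,d=arm.get_image(n);cv2.imwrite(f"pics/{n}4.png",cv2.resize(im[a:b,c:d_],None,fx=5,fy=5,interpolation=cv2.INTER_CUBIC))
    roi=(175,145,312,245) if n=="top" else (180,160,335,260)
    for k in "by":
        o=blobs(np.load(f"pics/{n}0im.npy"),k,roi)
        print(n,k,"now",[(c.round(1).tolist(),int(q)) for c,q in blobs(im,k,roi)],"\n  was",[(c.round(1).tolist(),int(q)) for c,q in o])
print(proj("top",np.r_[bed(50,125),20]),proj("side",np.r_[bed(50,125),20]))
E
```

```text
t 16.1 pos [629.9 269.7 171. ] bed 50.0 260.1 F [-0.42 -0.21  0.35] w -0.3 toolx deg -103.97 tz [-0.003 -0.002 -1.   ]
top b now [([224.8, 168.3], 22), ([270.4, 180.5], 23), ([213.7, 208.6], 24), ([259.7, 220.7], 23)] 
  was [([224.9, 168.2], 21), ([270.4, 180.5], 23), ([213.8, 208.6], 23), ([259.5, 220.6], 23)]
top y now [([195.2, 161.1], 94), ([295.6, 184.8], 76), ([187.9, 203.6], 89), ([283.1, 228.8], 71)] 
  was [([200.6, 159.4], 96), ([295.6, 184.7], 78), ([187.9, 203.6], 90), ([283.1, 228.8], 71)]
side b now [([284.4, 191.9], 11), ([223.0, 219.5], 16), ([274.9, 228.4], 15)] 
  was [([284.5, 192.0], 12), ([222.9, 219.4], 15), ([274.9, 228.4], 15)]
side y now [([203.0, 186.8], 112), ([312.9, 193.0], 74), ([194.6, 214.2], 117), ([302.6, 232.5], 74)] 
  was [([209.1, 175.2], 124), ([313.2, 192.7], 93), ([194.5, 214.2], 111), ([302.5, 232.5], 71)]
[194.72742461 161.58649933] [203.77811263 186.78370704]
```

View pics/side4.png

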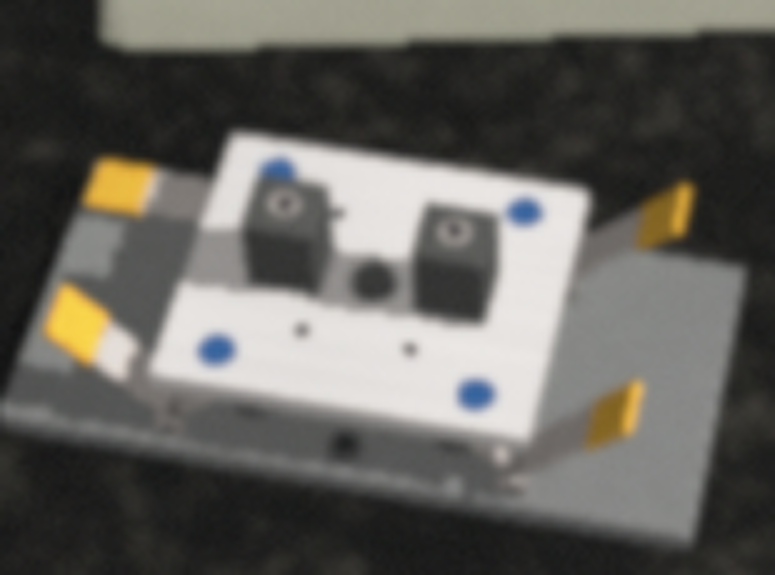

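View pics/top4.png

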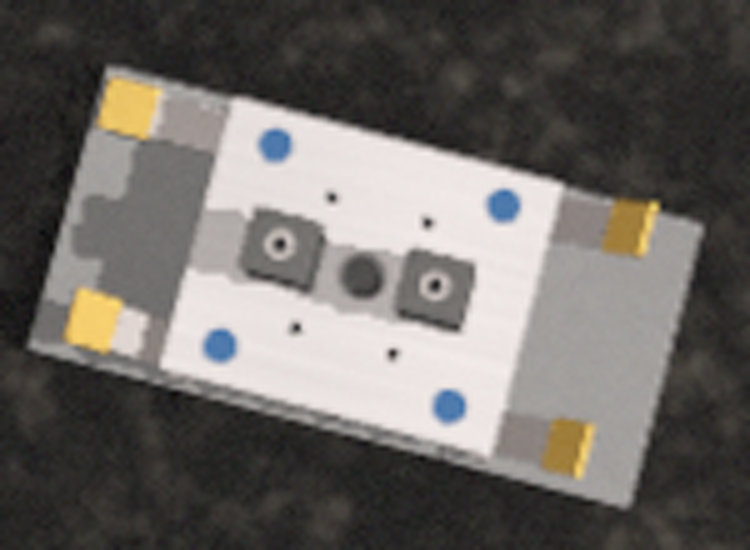

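The shim_1 pad is now at top pixel (195,161) and side pixel (203,187). Both match the projected flat pose within 1 px. The spots are back at their first positions, and the other three leaves still stand.

```bash
python3 -c "
from bench import arm
print(arm.job_done())"
```

```text
the job is handed in; nothing more can be done
None
```

The loose foot was under corner 1. I pressed its shim leaf flat, and the pictures show the plate level again. The job is handed in at about 16 s of the 58 s limit; it gave no verdict.

- **Finding the corner:** I pressed corners 4, 3 and 2 with about 9 to 12 N each, and each gave less than 1 mm. Corner 1 gave way at about 5 N, went down about 4 mm to a firm stop, and I searched no further.
- **Pressing the leaf:** shim_1 stopped firmly at a tip height of 20.2 mm, with the force rising to 12 N. That matches the 20 mm given for flat.
- **Last checks:** The pad's position in the top and side pictures agrees with the flat pose within 1 px. In the top picture all four blue spots are back within 0.2 px of where they started. The other three leaves look unmoved, and the arm stood clear at hand-in.
- **Not fully confirmed:**
  - The side camera could not confirm corner 1: its detector missed that spot, which is partly hidden by a block.
  - The plate's tilt was judged only from the spots' positions, not measured.
  - I did not measure the loose tools and parts at the end; the arm never went near them.
- **Disagreements:** The three cameras differed by up to about 4 mm on the jig's position, so I used a value between them. The force read about 0 N partway through pressing the leaf, so I took a picture, which showed it already turning.

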